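# Empty a leaning screw-top jar of drone landing legs and close it again

## Task

Unscrew the cap of the clear jar that leans in the black cradle, tip all three landing legs out into the steel tray, put the empty jar back in its cradle and screw the cap squarely down until it is fully home. Leave the drone, the battery and the screwdriver where they are.

Things in the scene. Friction and masses are not known exactly. Their poses are not given: they have to be found in the camera images.
- cradle: Black jar cradle bolted to the bench by a 90 x 120 mm plate. Origin on the bench, z up. An open trough leaning 35 degrees from vertical towards its own +y: foot plate, back plate under the jar, two cheeks 59.6 mm apart that rise 50 mm from the back plate with flared lips. It is open on the upper side: the jar is lifted out and laid in there, square to its axis. It keeps the jar from turning.
- cradle_seat (a point): Where the centre of the jar's foot rests in the cradle: 48 mm to the cradle's -y, 42 mm above the bench. Its z axis runs up along the leaning jar, its y axis points at the back plate, its x axis is the cradle's. Along z the cheeks reach to 50 mm, the back plate to 62 mm, so the jar can be gripped across its sides above 50 mm.
- jar: Clear jar, 56 mm square with bevelled corners, straight 42 mm bore. Origin at the centre of its foot, z along its axis to the mouth: body to 100 mm, then a neck of 48 mm (56 over the thread) to the rim at 120 mm. Three-start right-hand thread, 24 mm a turn: three ridges end in blunt starts under the rim at 0, 120 and 240 degrees from the jar's x axis. About 0.12 kg; the bore is slippery.
- jar_mouth (a point): Centre of the jar's rim, 120 mm from its foot; axes as the jar's.
- cap: Black ribbed screw cap, 66 mm across, 24 mm tall. Origin at the centre of its lower edge, z out through its top. Home is 102 mm up the jar's axis, 2 mm off the jar's shoulder. Three lugs inside: on its x axis and 120 degrees to either side. Comes off after 150 degrees anticlockwise. Put on, it rests 8 to 12 mm above home, or 14 on the blunt starts, where it jams askew: turned back it drops.
- cap_top (a point): Centre of the cap's top face, 24 mm above its lower edge; axes as the cap's.
- tray: Open steel parts tray fixed to the bench, 170 mm (its x) by 200 mm (its y), walls 40 mm high and 4 mm thick. Origin at the centre of its underside.
- leg0: One of three grey landing legs with a black rubber foot, standing in the jar: a rod 60 mm long, 13 mm thick, foot 16 mm; this is its middle, z along the rod away from the foot.
- leg1: One of three grey landing legs with a black rubber foot, standing in the jar: a rod 60 mm long, 13 mm thick, foot 16 mm; this is its middle, z along the rod away from the foot.
- leg2: One of three grey landing legs with a black rubber foot, standing in the jar: a rod 60 mm long, 13 mm thick, foot 16 mm; this is its middle, z along the rod away from the foot.
- drone: Folded grey camera drone, 0.25 x 0.13 x 0.1 m, standing by on the mat; origin under its middle, x along it. To be left alone.
- battery: Grey drone battery, 105 x 62 x 42 mm, lying by; origin under its middle. To be left alone.
- driver: Black screwdriver, 160 mm long, lying by along its x axis. To be left alone.
Not all that is in view belongs to the job. There is more than one size of the cap; the one meant has the size given above.

How it is judged:
By the outcome, as a careful person would: the job done as asked, in the order asked, and still so for the second after the job is handed in, with the robot touching nothing.
It also fails if it takes over 70 s, if anything falls off the work surface, if the arm or the gripper's body presses on something with over 40 N, if the wrist force passes 120 N, or if a joint passes its speed limit or range.

## Robot

A 6-joint arm with a two-finger parallel gripper is mounted at the origin on the work surface. World frame = base frame: x ahead of the robot, y to its left, z up, the work surface at z = 0. Lengths are in m, angles in rad, forces in N, time in s.
With the tool pointing down it reaches from about 0.325 to 0.775 m from the base axis. Payload 9.3 kg.
Tool frame: the origin (TCP) lies at the very end of the fingers, on their centre line; the grasp point (between the pads) lies 19 mm behind it (r.hold_point_z is the distance from the TCP to the grasp point, in m); z points along the fingers, y is the line along which they close (so a half turn about z gives the same grasp; the last joint's range is limited). The gripper opens to 85 mm and grips with 20 to 120 N. Pads are 22 mm wide; open, the fingers measure 114 mm over their backs; the gripper's body (76 mm by 85 mm) begins 54 mm behind the grasp point. The pads swing forward as they close: fully open they stand 13 mm farther back than shut.
Start: joints at [1.047, 0.259, 0.021, 1.334, 0, 1.418], TCP at [0.199, 0.513, 0.231] pointing down, gripper open.
Joint ranges: [-3.04, 3.04], [-0.91, 1.82], [-1.04, 1.36], [-1.92, 1.95], [-1.52, 1.45], [-3.14, 3.14]. Speed limits (rad/s): [2.22, 2.22, 2.79, 3.14, 3.14, 3.14].

## Interface

Orientations are given as a rotation vector (axis times angle).
In Python, from workcell import r gives the robot as it stands. Calls block until the motion is done:
- r.move_pose(position, orientation): joint-space move of the TCP to a pose.
- r.move_straight(position, frame=None, max_speed=0.15): straight line of the TCP; frame=None keeps the orientation; max_speed is the mean speed in m/s.
- r.set_joints(angles): joint-space move.
- r.gripper_open() and r.clamp(newtons=None): open the fingers fully, or close them until they stop; newtons is the grip in N (None keeps the last).
- r.dwell(seconds).
- r.ik(position, orientation): joint angles nearest the present ones, or None.
- r.get_state(): the state.
- r.capture(name): name is "side" or "top" or "wrist"; returns (picture, depth): 420x560x3 uint8, blue, green, red; 420x560 float32, m along the optical axis (not along the pixel's ray), 0 where there is no reading.
- r.camera_info(name): a dict with "camera_matrix" (3x3 intrinsics, pixels), "rvec" (rotation vector, rad) and "tvec" (3), from world to camera coordinates, as OpenCV has them; the wrist camera has in their place "tool_from_camera" (4x4, takes a point from camera to tool coordinates, whose origin is the TCP and whose axes are the flange's). Camera axes: x right, y down, z forward; pixel columns grow to the right and rows downward; lengths in m; the calibration is good to about 2 mm. A picture is of the moment at which its call begins: read the wrist's pose just before it. camera_info takes no time and is no camera call.
A pose or a line that the arm cannot do raises r.MotionError and nothing moves.
- r.hand_in(): hands the job in; it is judged then, once.
The state is a dict: "t": time; "joint_positions": joint angles; "joint_velocities": joint speeds; "joint_torque": joint torques, N m; "position": TCP position; "tcp_rot": TCP orientation; "force": force on the tool from outside, world axes, zero at the start; "ft_torque": the same for the moment, N m; "finger_gap": opening from 0.0 (shut) to 1.0 (fully open); "grip_force": force on a finger pad.
Only numpy, scipy, OpenCV 4.12 (cv2) and the standard library are available. Lean on these libraries where they do the work, as an engineer would, in place of code of your own. Each camera call takes 0.05 s, during which the arm holds its last target. There are 200 camera calls.

## Working session

There is one attempt and no reset: what is moved stays moved. The work goes in short steps, each a Python script; the robot and the scene stay as the last script left them, time stands still between calls to the robot, and variables do not carry over. Pictures are saved under pics/ and viewed, at most 10 in all, crops included, and the job is handed in when it is done.

```bash
mkdir -p pics; ls
python3 - <<'E'
from workcell import r
import cv2,numpy as np
for n in ("side","top"):
    p,d=r.capture(n); cv2.imwrite(f"pics/{n}0.png",p); np.savez(f"pics/{n}0.npz",p=p,d=d)
    print(n,r.camera_info(n))
print(r.camera_info("wrist")); print(r.get_state())
E
```

```text
pics
side {'camera_matrix': array([[438.58930187,   0.        , 279.8814246 ],
       [  0.        , 438.58930187, 213.34704575],
       [  0.        ,   0.        ,   1.        ]]), 'rvec': array([ 2.1296593 , -0.20273969,  0.12874951]), 'tvec': array([-0.57394379,  0.11804166,  1.0190778 ])}
top {'camera_matrix': array([[545.76478424,   0.        , 280.44963887],
       [  0.        , 545.76478424, 203.99585189],
       [  0.        ,   0.        ,   1.        ]]), 'rvec': array([ 2.19568734, -2.1811757 ,  0.10591556]), 'tvec': array([-0.04786156,  0.56400474,  1.33870307])}
{'camera_matrix': array([[354.18700359,   0.        , 274.60178475],
       [  0.        , 354.18700359, 209.64072622],
       [  0.        ,   0.        ,   1.        ]]), 'tool_from_camera': array([[ 1.11434968e-03, -9.61445306e-01, -2.74993968e-01,
         6.96412358e-02],
       [ 9.99999349e-01,  1.13888250e-03,  7.04587157e-05,
        -1.43511222e-04],
       [ 2.45443617e-04, -2.74993867e-01,  9.61445949e-01,
        -1.42355085e-01],
       [ 0.00000000e+00,  0.00000000e+00,  0.00000000e+00,
         1.00000000e+00]])}
{'t': 0.1, 'joint_positions': array([ 1.04739558e+00,  2.59116335e-01,  2.08504722e-02,  1.33370851e+00,
       -3.08813153e-05,  1.41821268e+00]), 'joint_velocities': array([-0.00079386, -0.00226362,  0.0016462 , -0.00040285,  0.00072244,
        0.00125284]), 'joint_torque': array([ 5.81031520e-03, -5.56693017e+01,  3.45072126e+01,  1.16670085e-02,
       -1.13164615e-04, -2.19327319e-06]), 'position': array([0.19918444, 0.51239456, 0.2307423 ]), 'tcp_rot': array([-5.79079871e-01, -3.08739317e+00,  1.76165478e-03]), 'force': array([ 0.06025315, -1.15740578,  0.0839232 ]), 'ft_torque': array([-0.01921838,  0.00292603, -0.03628317]), 'grip_force': 0.0, 'finger_gap': 0.9994538798414311}
```

View pics/side0.png

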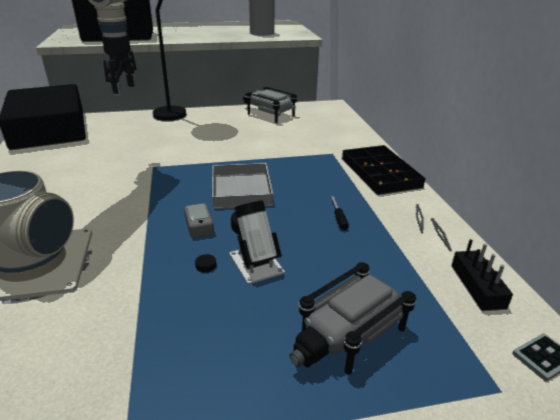

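View pics/top0.png

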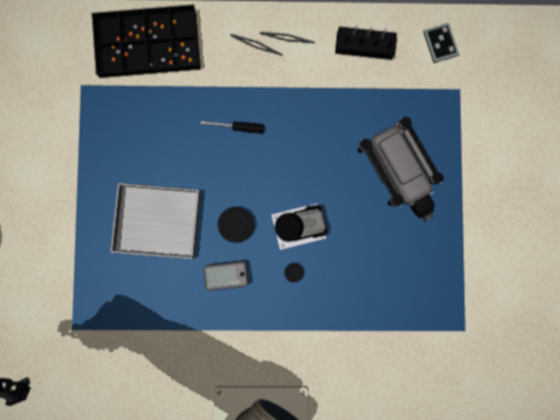

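The top view shows the tray at (157,221), the jar in its cradle at (300,226) with its cap at (289,227), a large loose disc at (236,224) and a small one at (294,272). The drone, battery and driver stand clear of these. The cap to use is the one on the jar, about 28 px or 66 mm across. The loose discs look like about 85 mm and 46 mm. Next is an enlarged crop with depth numbers.

```bash
cat > h.py <<'E'
from workcell import r
import cv2,numpy as np
from scipy.spatial.transform import Rotation as R
def cam(n,st=None):
    c=r.camera_info(n);K=c["camera_matrix"];T=np.eye(4)   # T world_from_cam
    if n=="wrist":
        st=st or r.get_state(); W=np.eye(4);W[:3,:3]=R.from_rotvec(st["tcp_rot"]).as_matrix();W[:3,3]=st["position"]
        T=W@c["tool_from_camera"]
    else:
        Rm=R.from_rotvec(c["rvec"]).as_matrix();T[:3,:3]=Rm.T;T[:3,3]=-Rm.T@c["tvec"]
    return K,T
def shot(n,tag):
    st=r.get_state();p,d=r.capture(n);K,T=cam(n,st)
    cv2.imwrite(f"pics/{tag}.png",p);np.savez(f"pics/{tag}.npz",p=p,d=d,K=K,T=T);return p,d,K,T
def cloud(d,K,T):
    v,u=np.mgrid[:d.shape[0],:d.shape[1]]
    P=np.stack([(u-K[0,2])/K[0,0]*d,(v-K[1,2])/K[1,1]*d,d],-1)
    return P@T[:3,:3].T+T[:3,3]
def proj(X,K,T):
    q=(np.asarray(X)-T[:3,3])@T[:3,:3];return q[...,:2]/q[...,2:]*[K[0,0],K[1,1]]+[K[0,2],K[1,2]]
E
python3 - <<'E'
from h import *
L={}
for n in("top","side"):
    z=np.load(f"pics/{n}0.npz");K,T=cam(n);L[n]=(z["p"],z["d"],cloud(z["d"],K,T));print(n,"cam at",T[:3,3].round(3))
P=L["top"][2]
for nm,(u,v) in dict(tray=(157,221),cap=(289,227),big=(236,224),small=(294,272),bat=(226,275),plate=(316,243),bench=(330,280),jar=(312,221)).items(): print(nm,P[v,u].round(3))
P=L["side"][2]
for nm,(u,v) in dict(jar=(258,235),cap=(238,222),cap2=(243,228),small=(206,264),tray=(243,187)).items(): print("side",nm,P[v,u].round(3))
t=cv2.resize(L["top"][0][170:300,200:360],None,fx=5,fy=5,interpolation=2)[:600,:]
s=cv2.resize(L["side"][0][190:290,200:300],None,fx=6,fy=6,interpolation=2)
cv2.imwrite("pics/c1.png",np.hstack([cv2.resize(t,(430,323)),cv2.resize(s,(323,323))]))
cv2.imwrite("pics/c1.png",cv2.convertScaleAbs(np.hstack([cv2.resize(L["top"][0][185:285,210:340],(416,320),interpolation=2),cv2.resize(L["side"][0][190:290,190:310],(384,320),interpolation=2)]),alpha=1.6))
E
```

```text
top cam at [ 0.455 -0.022  1.38 ]
side cam at [ 0.399 -0.892  0.653]
tray [0.521 0.266 0.003]
cap [ 0.502 -0.062  0.152]
big [0.513 0.065 0.034]
small [ 0.396 -0.079  0.018]
bat [0.389 0.087 0.044]
plate [ 0.468 -0.135 -0.004]
bench [ 0.376 -0.17   0.004]
jar [ 0.519 -0.117  0.102]
side jar [ 0.512 -0.12   0.102]
side cap [ 0.474 -0.071  0.108]
side cap2 [ 0.482 -0.096  0.108]
side small [ 0.395 -0.098  0.021]
side tray [0.526 0.275 0.004]
```

View pics/c1.png

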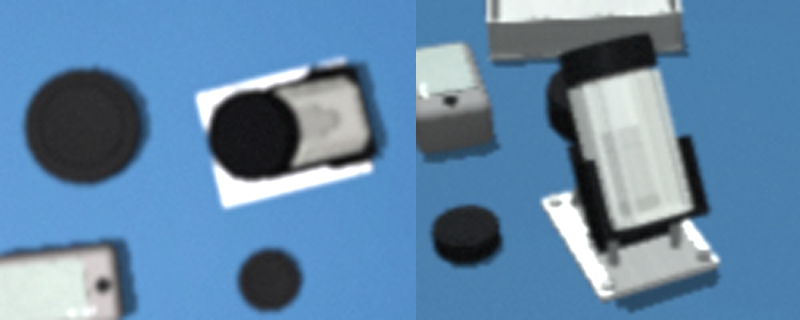

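The enlarged crop confirms the target: in the top crop the 66 mm cap sits on the jar at (255,135), with the 85 mm disc loose at (83,125) and the 46 mm disc at (270,280). The plate corners are at about (195,95), (222,208), (373,170) and (345,58). I'll estimate the cradle frame from them and check reach.

Run:
```python
from h import *
K,T=cam("top")
def ray(u,v,z):
    d=T[:3,:3]@np.array([(u-K[0,2])/K[0,0],(v-K[1,2])/K[1,1],1]);return T[:3,3]+d*(z-T[2,3])/d[2]
c=[ray(210+u/3.2-.35,185+v/3.2-.35,.005) for u,v in[(195,95),(222,208),(373,170),(345,58)]]
c=np.array(c);print(c.round(3), np.linalg.norm(np.roll(c,1,0)-c,axis=1).round(3))
ctr=c.mean(0);y=(c[0]+c[1]-c[2]-c[3]);psi=np.arctan2(-y[0],y[1]);print(ctr,np.degrees(psi))
t=np.array([ray(u,v,.04) for u,v in[(119,184),(200,189),(195,259),(111,252)]]);print("tray",t.round(3),t.mean(0))
Cz=R.from_euler('z',psi).as_matrix();s,cc=np.sin(np.radians(35)),np.cos(np.radians(35))
S=Cz@np.array([[1,0,0],[0,cc,s],[0,-s,cc]]);seat=ctr*[1,1,0]+Cz@[0,-.048,.042]
a=S[:,2];print("seat",seat,"a",a,"captop",seat+.126*a)
# cap top patch check by depth
z=np.load("pics/top0.npz");P=cloud(z["d"],K,T)[220:236,280:296].reshape(-1,3);L=(P-seat)@S;print("axial height of cap patch",np.median(L[:,2]))
def toolR(roll): # tool z=-a, y at roll from seat x
    return S@R.from_euler('z',roll,degrees=True).as_matrix()@np.array([[0,1,0],[1,0,0],[0,0,-1.]])
for h in(.126-.028,.226):
  for roll in range(-180,180,30):
    q=r.ik(seat+h*a,R.from_matrix(toolR(roll)).as_rotvec())
    print(h,roll,None if q is None else np.round(q,2))
np.savez("cr.npz",ctr=ctr,psi=psi)
# jar grasp
for roll in(0,180):
  for fl in(0,1):
    zt=S[:,1];yt=S[:,0]*(1 if fl==0 else -1);M=np.stack([np.cross(yt,zt),yt,zt],1)
    for nm,p,rr in(("grip",seat+.077*a+.019*zt,0),("lift",seat+.077*a-.1*zt,0),("pour",np.array([.52,.26,.16]),170),("pour-",np.array([.52,.26,.16]),-170)):
        q=r.ik(p,R.from_matrix(M@R.from_euler('z',rr,degrees=True).as_matrix()).as_rotvec());print(nm,fl,None if q is None else np.round(q,2))
  break
```

```text
[[ 0.539 -0.02   0.005]
 [ 0.451 -0.042  0.005]
 [ 0.481 -0.16   0.005]
 [ 0.57  -0.138  0.005]] [0.122 0.091 0.123 0.091]
[ 0.51022054 -0.08988282  0.005     ] 14.349373605023368
tray [[0.609 0.353 0.04 ]
 [0.599 0.155 0.04 ]
 [0.427 0.164 0.04 ]
 [0.443 0.368 0.04 ]] [0.51938725 0.25989406 0.04      ]
seat [ 0.52211657 -0.13638534  0.042     ] a [-0.14215172  0.5556823   0.81915204] captop [ 0.50420546 -0.06636937  0.14521316]
axial height of cap patch 0.1330231362347088
0.098 -180 [-0.    0.22 -0.49  0.69 -0.59 -1.88]
0.098 -150 [-0.    0.22 -0.49  0.69 -0.59 -2.4 ]
0.098 -120 [-0.    0.22 -0.49  0.69 -0.59 -2.93]
0.098 -90 [-0.    0.22 -0.49  0.69 -0.59  2.83]
0.098 -60 [-0.    0.22 -0.49  0.69 -0.59  2.31]
0.098 -30 [-0.    0.22 -0.49  0.69 -0.59  1.79]
0.098 0 [-0.    0.22 -0.49  0.69 -0.59  1.26]
0.098 30 [-0.    0.22 -0.49  0.69 -0.59  0.74]
0.098 60 [-0.    0.22 -0.49  0.69 -0.59  0.22]
0.098 90 [-0.    0.22 -0.49  0.69 -0.59 -0.31]
0.098 120 [-0.    0.22 -0.49  0.69 -0.59 -0.83]
0.098 150 [-0.    0.22 -0.49  0.69 -0.59 -1.35]
0.226 -180 [ 0.15  0.14 -0.28  1.08 -0.61 -1.69]
0.226 -150 [ 0.15  0.14 -0.28  1.08 -0.61 -2.22]
0.226 -120 [ 0.15  0.14 -0.28  1.08 -0.61 -2.74]
0.226 -90 [ 0.15  0.14 -0.28  1.08 -0.61  3.02]
0.226 -60 [ 0.15  0.14 -0.28  1.08 -0.61  2.5 ]
0.226 -30 [ 0.15  0.14 -0.28  1.08 -0.61  1.97]
0.226 0 [ 0.15  0.14 -0.28  1.08 -0.61  1.45]
0.226 30 [ 0.15  0.14 -0.28  1.08 -0.61  0.93]
0.226 60 [ 0.15  0.14 -0.28  1.08 -0.61  0.4 ]
0.226 90 [ 0.15  0.14 -0.28  1.08 -0.61 -0.12]
0.226 120 [ 0.15  0.14 -0.28  1.08 -0.61 -0.64]
0.226 150 [ 0.15  0.14 -0.28  1.08 -0.61 -1.17]
grip 0 [-0.63  0.73  0.05  1.72  0.55  0.44]
lift 0 None
pour 0 [-0.1   0.51 -0.14  1.38  0.88 -2.31]
pour- 0 [-0.1   0.51 -0.14  1.38  0.88 -1.96]
grip 1 [-0.63  0.73  0.05  1.72  0.55 -2.7 ]
lift 1 None
pour 1 [-0.1   0.51 -0.14  1.38  0.88  0.83]
pour- 1 [-0.1   0.51 -0.14  1.38  0.88  1.18]
```

```bash
cat >> h.py <<'E'
s35,c35=np.sin(np.radians(35)),np.cos(np.radians(35))
def frame():
    z=np.load("cr.npz");psi=float(z["psi"]);Cz=R.from_euler('z',psi).as_matrix()
    S=Cz@np.array([[1,0,0],[0,c35,s35],[0,-s35,c35]])
    seat=z["seat"] if "seat" in z else z["ctr"]*[1,1,0]+Cz@[0,-.048,.042]
    return seat,S
def toolR(S,roll):
    return R.from_matrix(S@R.from_euler('z',roll,degrees=True).as_matrix()@np.array([[0,1,0],[1,0,0],[0,0,-1.]])).as_rotvec()
def st(m=""):
    s=r.get_state();print(m,"t%.2f"%s["t"],s["position"].round(4),"F",s["force"].round(1),"M",s["ft_torque"].round(2),"gap %.3f grip %.0f"%(s["finger_gap"],s["grip_force"]),"q6 %.2f"%s["joint_positions"][5]);return s
E
python3 - <<'E'
from h import *
seat,S=frame();a=S[:,2]
for roll in(0,180):
    r.move_pose(seat+.226*a,toolR(S,roll));r.dwell(.2);st(roll)
    p,d,K,T=shot("wrist",f"w{roll}")
    P=cloud(d,K,T);L=(P-seat)@S
    m=(abs(L[...,2]-.128)<.012)&(np.hypot(L[...,0],L[...,1])<.05)&(d>0)
    Q=P[m];c=Q.mean(0);n=np.linalg.svd(Q-c,full_matrices=False)[2][2];n*=np.sign(n@a);h=L[m][:,2]
    ct,rad=cv2.minEnclosingCircle((L[m][:,:2]*1000).astype(np.float32))
    print("n in seat",(S.T@n).round(3),"h",np.median(h),h.std(),"circle mm",ct,rad,"mean",L[m].mean(0)*1000)
a=[cv2.imread(f"pics/w{k}.png") for k in(0,180)]
cv2.imwrite("pics/w.png",cv2.convertScaleAbs(np.hstack([cv2.resize(x,(400,300)) for x in a]),alpha=1.8))
E
```

```text
0 t2.41 [ 0.4901 -0.0103  0.2271] F [ 0.5  0.3 -0.6] M [ 0.49  0.1  -0.01] gap 0.997 grip 0 q6 1.45
n in seat [-0.     0.025  1.   ] h 0.13186808871742184 0.0017087881339939123 circle mm (-0.19095835089683533, 9.046460151672363) 33.526371002197266 mean [-4.41341757e-02  1.10036053e+01  1.31627857e+02]
180 t5.31 [ 0.49   -0.0108  0.2271] F [-0.9  0.1 -0.2] M [0.53 0.14 0.01] gap 0.998 grip 0 q6 -1.69
n in seat [-0.    -0.036  0.999] h 0.1317846717734017 0.0020711842578205225 circle mm (0.024364573881030083, 8.252570152282715) 33.43302536010742 mean [-1.73882568e-02  5.96526964e+00  1.31410155e+02]
```

View pics/w.png

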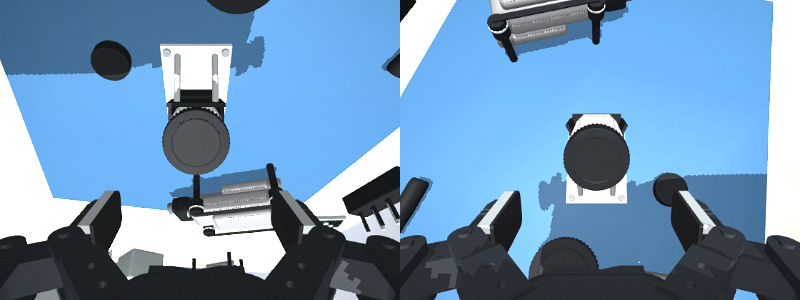

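The cap circle has a radius of 33.5 mm, which fits the 66 mm cap. Both views put its centre 8.7 mm along seat +y and at 131.7 mm, so I shift the seat to match. Its world height agrees with the text. Yaw is good, since the plate edge is level in both wrist views. Next I grip and unscrew.

Run:
```python
from h import *
seat,S=frame();seat=seat+S@[-.0001,.0087,.0057];z=np.load("cr.npz");np.savez("cr.npz",ctr=z["ctr"],psi=z["psi"],seat=seat);print(seat)
a=S[:,2]
r.move_pose(seat+.19*a,toolR(S,-60));r.move_straight(seat+.098*a,max_speed=.1);st("at")
r.clamp(60);s=st("clamped");print("F seat",(S.T@s["force"]).round(1))
for i in range(1,6):
    ang=10*i;r.move_straight(seat+(.098+.024*ang/360)*a,toolR(S,-60+ang),max_speed=.0025);s=st(ang);print("F",(S.T@s["force"]).round(1),"M",(S.T@s["ft_torque"]).round(2))
    if abs(s["force"]).max()>50:break
```

```text
[ 0.51944321 -0.12633845  0.04167905]
at t9.88 [ 0.5057 -0.0717  0.1224] F [0.4 0.4 0.6] M [ 0.51  0.15 -0.03] gap 0.999 grip 0 q6 2.34
clamped t10.23 [ 0.5058 -0.0713  0.1229] F [-2.2  4.6  6.5] M [ 0.59  0.44 -0.22] gap 0.750 grip 64 q6 2.34
F seat [-1.   0.4  8.2]
10 t10.61 [ 0.5056 -0.0712  0.1228] F [-0.7  2.7  3. ] M [0.58 0.23 0.02] gap 0.751 grip 66 q6 2.17
F [-0.1  0.5  4.1] M [0.62 0.05 0.06]
20 t10.98 [ 0.5053 -0.0711  0.123 ] F [-0.1 -0.2  0.2] M [ 0.55  0.14 -0.01] gap 0.750 grip 66 q6 1.99
F [-0.2 -0.2  0. ] M [ 0.57 -0.   -0.01]
30 t11.36 [ 0.5052 -0.0708  0.1236] F [-0.   0.2  0. ] M [ 0.54  0.07 -0.02] gap 0.750 grip 66 q6 1.82
F [0.  0.2 0.1] M [ 0.54 -0.04 -0.06]
40 t11.73 [ 0.5051 -0.0704  0.1241] F [-0.3 -0.  -1.2] M [0.54 0.2  0.02] gap 0.752 grip 66 q6 1.65
F [-0.3  0.7 -0.9] M [0.57 0.04 0.05]
50 t12.11 [ 0.505  -0.07    0.1247] F [-0.4  0.2  0.4] M [0.59 0.14 0.01] gap 0.751 grip 66 q6 1.47
F [-0.3  0.   0.5] M [ 0.61 -0.01  0.  ]
```

```bash
cat >> h.py <<'E'
SPOT=np.array([.64,-.07])
def vert(S,roll): # tool vertical by the least rotation
    M=R.from_rotvec(toolR(S,roll));z=M.as_matrix()[:,2];ax=np.cross(z,[0,0,-1.]);
    return (R.from_rotvec(ax/np.linalg.norm(ax)*np.arccos(-z[2]))*M).as_rotvec()
E
python3 - <<'E'
from h import *
seat,S=frame();a=S[:,2]
print(r.ik(np.r_[SPOT,-.003],vert(S,100)))
r.move_straight(seat+(.098+.024*160/360)*a,toolR(S,100),max_speed=.0037);s=st(160);print("F",(S.T@s["force"]).round(1))
r.move_straight(seat+.125*a,max_speed=.05);s=st("up");print("F",(S.T@s["force"]).round(1))
r.move_straight(seat+.2*a,max_speed=.15)
v=vert(S,100)
r.move_pose(np.r_[SPOT,.06],v);r.move_straight(np.r_[SPOT,.0],max_speed=.08);s=st("low");f0=s["force"][2]
for z in np.arange(-.001,-.0061,-.001):
    r.move_straight(np.r_[SPOT,z],max_speed=.01);s=st(z)
    if s["force"][2]-f0>4:break
np.save("zp.npy",s["position"][2])
p,d,K,T=shot("side","s1")
cv2.imwrite("pics/s1c.png",cv2.convertScaleAbs(cv2.resize(p[150:300,150:350],(800,600),interpolation=2),alpha=1.5))
E
```

```text
[-0.23916027  0.56105294 -0.123358    0.88638538  0.         -0.66413701]
160 t14.24 [ 0.504  -0.0659  0.1307] F [-0.4 -0.2 -0.1] M [0.55 0.06 0.05] gap 0.750 grip 66 q6 -0.44
F [-0.4 -0.  -0.1]
up t14.72 [ 0.5019 -0.0566  0.1444] F [-0.   0.1 -0.6] M [0.49 0.12 0.04] gap 0.751 grip 66 q6 -0.42
F [-0.   0.4 -0.4]
low t17.14 [ 6.403e-01 -7.000e-02  4.000e-04] F [-0.2 -0.4 -0.6] M [-0.03 -0.    0.  ] gap 0.754 grip 66 q6 -0.66
-0.001 t17.39 [ 0.6401 -0.0701 -0.0007] F [ 0.4  0.4 -0.6] M [-0.02 -0.04  0.02] gap 0.749 grip 66 q6 -0.66
-0.002 t17.64 [ 0.64  -0.07  -0.002] F [0.7 1.1 1. ] M [ 0.02 -0.03 -0.02] gap 0.752 grip 66 q6 -0.66
-0.003 t17.89 [ 0.6399 -0.07   -0.0031] F [-0.2 -0.1 -0.2] M [-0.04 -0.   -0.02] gap 0.747 grip 66 q6 -0.66
-0.004 t18.14 [ 0.64   -0.07   -0.0032] F [-2.   0.3  7. ] M [ 0.21  0.56 -0.03] gap 0.753 grip 67 q6 -0.66
```

View pics/s1c.png

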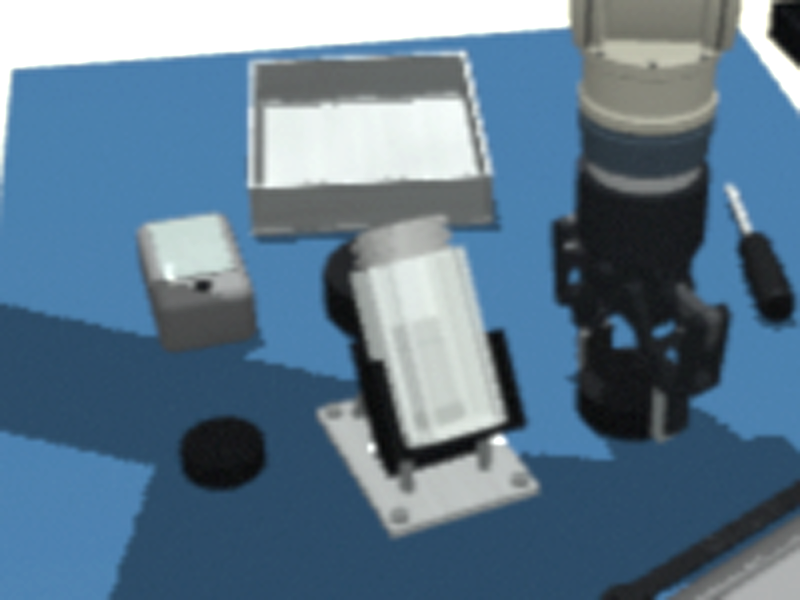

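The cap is off and standing on the mat at crop (635,405). The jar is still seated, with its neck bare at (400,235). I'll release the cap and search for a feasible jar grip, lift and pour.

```bash
cat >> h.py <<'E'
def jgrip(seat,S,delta,fl,ax=.080):
    """tool pose gripping the jar across its sides; delta = tool tilted from seat y towards the foot"""
    dl=np.radians(delta);zt=S[:,1]*np.cos(dl)-S[:,2]*np.sin(dl);yt=S[:,0]*fl
    M=np.stack([np.cross(yt,zt),yt,zt],1);return seat+ax*S[:,2]+.023*zt,M
def pour(S,delta,fl,beta,az,mouth,rr=180,ax=.080):
    """tool pose with jar rolled over; tool z at beta below horizontal, azimuth az"""
    b,z=np.radians(beta),np.radians(az);zt=np.array([np.cos(b)*np.cos(z),np.cos(b)*np.sin(z),-np.sin(b)])
    h=np.array([-np.sin(z),np.cos(z),0]) # horizontal, perpendicular to zt
    _,M0=jgrip(np.zeros(3),S,delta,fl);at=M0.T@S[:,2] # jar axis in tool
    yt=-h*np.sign(at[0])*-1; 
    for sg in(1,-1):
        M=np.stack([np.cross(sg*h,zt),sg*h,zt],1)
        if (M@at)[2]<0: return mouth+.023*zt-(.120-ax)*(M@at),M,M@at
    return None
E
python3 - <<'E'
from h import *
seat,S=frame();v=np.load("zp.npy")
r.gripper_open();r.move_straight(np.r_[SPOT,.15],max_speed=.2);st("released")
rv=lambda M:R.from_matrix(M).as_rotvec()
mouth=np.array([.519,.26,.085])
for delta in(-10,0,10,20,30):
  for fl in(1,-1):
    p,M=jgrip(seat,S,delta,fl);zt=M[:,2];n=-S[:,1]
    qs=[r.ik(x,rv(M)) for x in(p,p-.06*zt,p-.09*zt,p+.03*n,p+.058*n,p+.058*n+[0,0,.06],p+[0,0,.06],p+[0,0,.11])]
    ok="".join("x" if q is None else "o" for q in qs)
    print(delta,fl,ok,None if qs[0] is None else np.round(qs[0],2),None if qs[4] is None else np.round(qs[4],2))
    for beta in range(0,46,10):
      if beta+delta>45: continue
      L=[]
      for az in range(-60,121,20):
        pp=pour(S,delta,fl,beta,az,mouth)
        if pp is None: continue
        q=r.ik(pp[0],rv(pp[1]))
        if q is not None:L.append((az,np.round(q[[3,4,5]],1).tolist()))
      if L and delta>=0 and 'o' in ok[:1]:print("   pour beta",beta,L)
E
```

```text
released t19.46 [ 0.6395 -0.0699  0.1488] F [ 0.  -0.5  0.8] M [ 0.07  0.04 -0.  ] gap 1.001 grip 0 q6 -0.66
-10 1 oxxoxxox [-0.64  0.82  0.06  1.84  0.61  0.33] None
-10 -1 oxxoxxox [-0.64  0.82  0.06  1.84  0.61 -2.81] None
0 1 oooooooo [-0.62  0.72  0.01  1.69  0.56  0.45] [-0.66  0.74  0.15  1.83  0.52  0.42]
   pour beta 0 [(-40, [-1.7, -1.5, 0.0])]
   pour beta 10 [(-60, [1.6, -1.3, 2.5]), (-40, [-0.2, -1.4, 1.0]), (-20, [-1.3, -1.0, 0.3]), (80, [0.3, 1.4, -1.5]), (100, [1.6, 1.2, -2.7])]
   pour beta 20 [(-60, [1.3, -1.2, 2.1]), (-40, [0.1, -1.2, 1.2]), (-20, [-0.7, -0.9, 0.5]), (60, [-0.7, 1.0, -0.6]), (80, [0.4, 1.2, -1.4]), (100, [1.3, 1.1, -2.3]), (120, [1.8, 0.9, -2.7])]
   pour beta 30 [(-60, [1.1, -1.0, 1.9]), (-40, [0.3, -1.0, 1.2]), (-20, [-0.3, -0.8, 0.6]), (0, [-0.7, -0.4, 0.3]), (60, [-0.3, 0.9, -0.7]), (80, [0.4, 1.0, -1.4]), (100, [1.1, 1.0, -2.0]), (120, [1.6, 0.8, -2.4])]
   pour beta 40 [(-60, [1.0, -0.9, 1.7]), (-40, [0.4, -0.8, 1.2]), (-20, [-0.0, -0.7, 0.7]), (0, [-0.3, -0.3, 0.3]), (20, [-0.4, 0.0, -0.0]), (40, [-0.3, 0.4, -0.4]), (60, [-0.0, 0.7, -0.8]), 
[... 3273 characters left out ...]
]), (60, [-0.8, 1.0, 2.5]), (80, [0.3, 1.2, 1.8]), (100, [1.3, 1.1, 0.9]), (120, [1.7, 0.9, 0.5])]
30 1 oooooooo [-0.49  0.45 -0.17  1.26  0.32  0.78] [-0.55  0.46 -0.04  1.39  0.3   0.72]
   pour beta 0 [(-40, [-1.7, -1.5, 0.0])]
   pour beta 10 [(-60, [1.5, -1.3, 2.5]), (-40, [-0.4, -1.3, 0.9]), (-20, [-1.3, -1.0, 0.3]), (80, [0.1, 1.4, -1.3]), (100, [1.6, 1.2, -2.6]), (120, [1.9, 1.0, -2.9])]
30 -1 oooooooo [-0.49  0.45 -0.17  1.26  0.32 -2.36] [-0.55  0.46 -0.04  1.39  0.3  -2.42]
   pour beta 0 [(-40, [-1.7, -1.5, -3.1])]
   pour beta 10 [(-60, [1.5, -1.3, -0.7]), (-40, [-0.4, -1.3, -2.2]), (-20, [-1.3, -1.0, -2.9]), (80, [0.1, 1.4, 1.8]), (100, [1.6, 1.2, 0.5]), (120, [1.9, 1.0, 0.3])]
```

Run:
```python
from h import *
seat,S=frame();rv=lambda M:R.from_matrix(M).as_rotvec();n=-S[:,1]
D,FL=10,1
p,M=jgrip(seat,S,D,FL);zt=M[:,2];o=rv(M)
w=p-.09*zt+np.array([0,0,.06])
print([None if r.ik(x,o) is None else 1 for x in(w,p-.09*zt)])
r.move_straight([.60,-.10,.26],max_speed=.2)
r.move_pose(w,o);r.move_straight(p-.09*zt,max_speed=.15);r.move_straight(p,max_speed=.12);st("at")
r.clamp(40);s=st("clamp");print("F seat",(S.T@s["force"]).round(1))
r.move_straight(p+.012*n,max_speed=.05);s=st("lift12");print("F seat",(S.T@s["force"]).round(1))
p1,_,K,T=shot("side","s2");p2=shot("top","t2")[0]
cv2.imwrite("pics/s2c.png",cv2.convertScaleAbs(np.hstack([cv2.resize(p1[150:300,180:330],(400,400)),cv2.resize(p2[150:300,220:370],(400,400))]),alpha=1.5))
```

```text
[1, 1]
at t22.79 [ 0.5044 -0.0666  0.0915] F [-0.2  0.3 -0.3] M [-0.61 -0.13  0.02] gap 0.995 grip 0 q6 0.57
clamp t23.17 [ 0.5043 -0.0667  0.0912] F [ 0.2 -4.5  4.1] M [-0.7   0.01  0.12] gap 0.649 grip 42 q6 0.57
F seat [-0.9 -6.   0.8]
lift12 t23.56 [ 0.5066 -0.0759  0.0979] F [ 0.7 -0.5 -0.6] M [-0.71 -0.19  0.08] gap 0.647 grip 43 q6 0.56
F seat [ 0.6 -0.2 -0.8]
```

View pics/s2c.png

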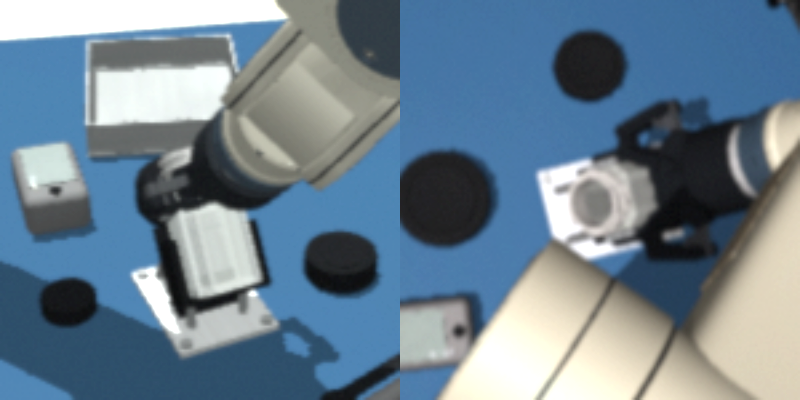

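The jar is clear of its seat and gripped squarely, and the legs are inside it. The cap stands at (340,262) in the left crop and (590,65) in the right. Next: lift, carry upright and pour.

```bash
cat >> h.py <<'E'
def pourpose(S,beta,az,mouth,rr,D=10,FL=1):
    _,M,_=pour(S,D,FL,beta,az,mouth);at=jgrip(np.zeros(3),S,D,FL)[1].T@S[:,2]
    M=M@R.from_euler('z',rr,degrees=True).as_matrix();a=M@at
    return mouth+.023*M[:,2]-.040*a,R.from_matrix(M).as_rotvec(),a
E
python3 - <<'E'
from h import *
seat,S=frame();rv=lambda M:R.from_matrix(M).as_rotvec();n=-S[:,1]
p,M=jgrip(seat,S,10,1);o=rv(M)
B,AZ=25,80
tc=np.array([.519,.275])
c=pourpose(S,B,AZ,np.r_[tc,.26],180);
sides={}
for sg in(1,-1):
    h=pourpose(S,B,AZ,np.r_[tc,.15],sg*100);dx=-.02*np.sign(h[2][0])
    h=pourpose(S,B,AZ,np.r_[tc+[dx,0],.15],sg*100)
    e=pourpose(S,B,AZ,np.r_[tc,.085],0)
    qs=[r.ik(*x[:2]) for x in(c,h,e)];print(sg,[None if q is None else q.round(2) for q in qs],h[2].round(2),e[2].round(2))
    if all(q is not None for q in qs): sides[sg]=(h,e,np.ptp([q[5] for q in qs]))
sg=min(sides,key=lambda k:sides[k][2]);h,e,_=sides[sg];print("use",sg)
r.move_straight(p+.058*n,max_speed=.15);r.move_straight(p+.058*n+[0,0,.10],max_speed=.2);st("lifted")
r.move_pose(*c[:2]);st("carry")
r.move_pose(*h[:2]);st("side")
r.move_pose(*e[:2]);r.dwell(.3);st("down")
u=pourpose(S,B,AZ,np.r_[tc,.15],0);r.move_straight(u[0],max_speed=.1);r.dwell(.2);st("up")
p1=shot("side","s3")[0];p2=shot("top","t3")[0]
cv2.imwrite("pics/s3c.png",cv2.convertScaleAbs(np.hstack([cv2.resize(p1[100:250,180:330],(400,400)),cv2.resize(p2[150:300,80:230],(400,400))]),alpha=1.4))
E
```

```text
1 [array([-0.13,  0.26, -0.51,  0.71,  1.13,  1.68]), array([-0.1 ,  0.44, -0.48,  0.49,  1.13,  0.34]), array([-0.06,  0.41, -0.65,  0.27,  1.12, -1.3 ])] [-0.97  0.08  0.23] [-0.1  -0.56 -0.82]
-1 [array([-0.13,  0.26, -0.51,  0.71,  1.13,  1.68]), array([-0.1 ,  0.3 , -0.75,  0.36,  1.13, -3.14]), array([-0.06,  0.41, -0.65,  0.27,  1.12, -1.3 ])] [ 0.94 -0.25  0.23] [-0.1  -0.56 -0.82]
use 1
lifted t24.77 [ 0.5156 -0.1117  0.2232] F [ 0.4  0.5 -3.1] M [-0.85 -0.21  0.04] gap 0.649 grip 43 q6 0.52
carry t26.23 [0.5214 0.2848 0.2113] F [ 0.5 -0.3 -3.4] M [-1.13  0.18 -0.03] gap 0.649 grip 43 q6 1.68
side t27.44 [0.5817 0.2918 0.1312] F [ 0.4 -0.4 -2.5] M [-1.17  0.37  0.07] gap 0.647 grip 43 q6 0.35
down t29.20 [0.5267 0.3181 0.108 ] F [-0.8  0.1 -1.1] M [-1.05  0.18  0.  ] gap 0.647 grip 43 q6 -1.30
up t30.20 [0.5264 0.3181 0.1724] F [ 0.2 -0.1 -0.9] M [-1.1   0.2   0.02] gap 0.650 grip 43 q6 -1.30
```

View pics/s3c.png

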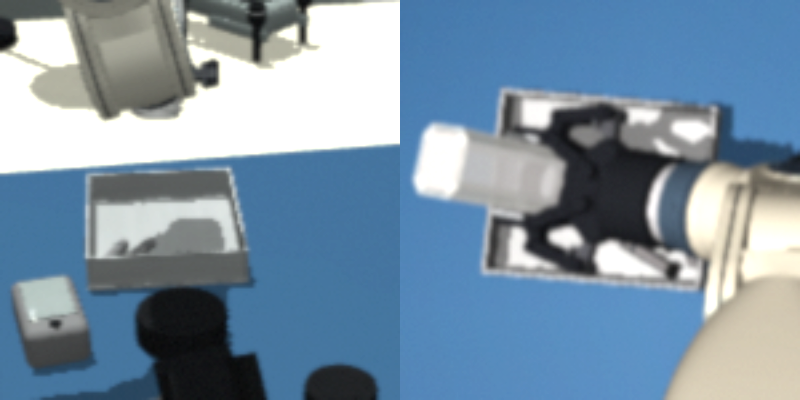

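The jar looks empty. One leg is visible at (645,258) in the right crop, and the wrist load fell by about 2 N. I'll turn the jar back upright, return over the cradle and check the tray for all three before seating.

Run:
```python
from h import *
seat,S=frame();rv=lambda M:R.from_matrix(M).as_rotvec();n=-S[:,1]
p,M=jgrip(seat,S,10,1);o=rv(M)
tc=np.array([.519,.275])
r.move_pose(*pourpose(S,25,80,np.r_[tc+[.02,0],.2],100)[:2])
r.move_pose(*pourpose(S,25,80,np.r_[tc,.26],180)[:2]);st("carry")
r.move_pose(p+.058*n+[0,0,.10],o);r.dwell(.2);st("over cradle")
p1=shot("side","s4")[0];p2=shot("top","t4")[0]
cv2.imwrite("pics/s4c.png",cv2.convertScaleAbs(np.hstack([cv2.resize(p1[140:260,190:310],(400,400)),cv2.resize(p2[170:270,100:200],(400,400))]),alpha=1.4))
```

```text
carry t32.97 [0.5209 0.2853 0.2117] F [ 0.2  0.1 -0.9] M [-1.01  0.19 -0.01] gap 0.649 grip 43 q6 1.67
over cradle t34.63 [ 0.5159 -0.1113  0.2243] F [-0.4 -0.3 -1.6] M [-0.77 -0.21  0.01] gap 0.655 grip 43 q6 0.52
```

View pics/s4c.png

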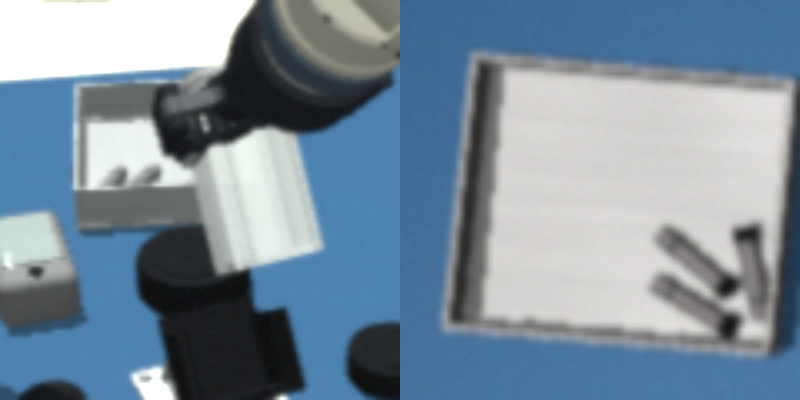

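All three legs lie in the tray, at right-crop (695,260), (695,305) and (752,272). I'll seat the jar and fetch the cap.

Run:
```python
from h import *
seat,S=frame();a=S[:,2];rv=lambda M:R.from_matrix(M).as_rotvec();n=-S[:,1]
p,M=jgrip(seat,S,10,1);o=rv(M);zt=M[:,2]
r.move_straight(p+.058*n,max_speed=.2)
for k in(.03,.012,.004,0):
    r.move_straight(p+k*n,max_speed=.06 if k>.01 else .03);s=st(k);F=S.T@s["force"];print(F.round(1))
    if abs(F).max()>25:raise SystemExit("stuck")
r.gripper_open();r.move_straight(p-.09*zt,max_speed=.2);r.move_straight(p-.09*zt+[0,0,.06],max_speed=.25)
v=vert(S,100);r.move_pose(np.r_[SPOT,.12],v);st("over cap")
p2=shot("top","t5")[0]; p1=shot("side","s5")[0];w=shot("wrist","w5")[0]
cv2.imwrite("pics/s5c.png",cv2.convertScaleAbs(np.hstack([cv2.resize(p1[170:290,200:320],(400,400)),cv2.resize(w[60:420,80:440],(400,400))]),alpha=1.5))
```

```text
0.03 t36.00 [ 0.51   -0.0896  0.1083] F [-0.1  2.2 -0.9] M [-0.34 -0.04  0.04] gap 0.653 grip 43 q6 0.55
[0.4 2.3 0.5]
0.012 t36.45 [ 0.5064 -0.0754  0.098 ] F [-0.6  3.5  0.7] M [0.2  0.16 0.01] gap 0.654 grip 43 q6 0.56
[0.3 2.5 2.5]
0.004 t36.87 [ 0.505  -0.0693  0.0936] F [0.4 3.9 4.6] M [ 0.6  -0.03 -0.13] gap 0.643 grip 43 q6 0.57
[1.4 0.4 5.8]
0 t37.15 [ 0.5043 -0.0662  0.0914] F [0.1 3.3 5.7] M [ 0.59 -0.09 -0.09] gap 0.648 grip 43 q6 0.57
[ 0.9 -0.7  6.5]
over cap t39.63 [ 0.6392 -0.07    0.1191] F [ 0.2 -0.8  0.2] M [ 0.01  0.02 -0.02] gap 1.003 grip 0 q6 -0.66
```

View pics/s5c.png

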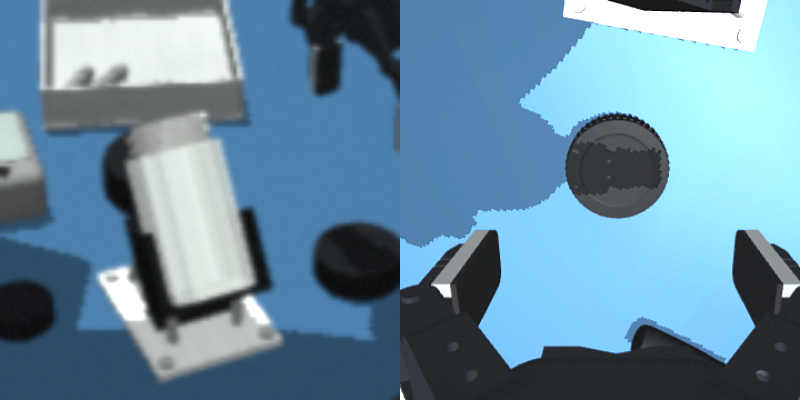

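The jar sits in its cradle as before, at left-crop (190,220). The cap is centred between the fingers at right-crop (617,165). I'll grip it and place it on the jar.

Run:
```python
from h import *
seat,S=frame();a=S[:,2];v=vert(S,100)
r.move_straight(np.r_[SPOT,-.0035],max_speed=.12);r.clamp(60);st("cap")
r.move_straight(np.r_[SPOT,.12],max_speed=.2)
r.move_pose(seat+.2*a,toolR(S,100));r.move_straight(seat+.118*a,max_speed=.12);s=st("near");f0=S.T@s["force"]
for h in(.114,.112,.1105,.1095,.1087):
    r.move_straight(seat+h*a,max_speed=.015);s=st(h);F=S.T@s["force"]-f0;print(F.round(1))
    if abs(F).max()>12:break
else:
    for ang in(150,140,125,110):
        r.move_straight(seat+(.098+.024*ang/360)*a,toolR(S,-60+ang),max_speed=.003);s=st(ang);F=S.T@s["force"]-f0;print(F.round(1),(S.T@s["ft_torque"]).round(2))
        if abs(F).max()>25:break
```

```text
cap t41.29 [ 0.6406 -0.0701 -0.0022] F [-1.2 -0.6  6. ] M [ 0.06  0.19 -0.01] gap 0.751 grip 66 q6 -0.66
near t43.66 [ 0.503  -0.0611  0.1384] F [ 0.1 -0.  -0.7] M [ 0.5   0.14 -0.01] gap 0.748 grip 66 q6 -0.43
0.114 t44.08 [ 0.5032 -0.0629  0.1352] F [-0.4  0.1 -0.3] M [0.53 0.12 0.02] gap 0.754 grip 66 q6 -0.43
[-0.4 -0.   0.5]
0.112 t44.36 [ 0.5035 -0.0641  0.1334] F [ 0.1  0.  -0.4] M [0.55 0.15 0.01] gap 0.752 grip 66 q6 -0.44
[-0.1 -0.1  0.3]
0.1105 t44.61 [ 0.5037 -0.065   0.1321] F [ 0.3 -0.2 -0.7] M [ 0.53  0.15 -0.01] gap 0.752 grip 66 q6 -0.44
[ 0.1 -0.2 -0.1]
0.1095 t44.86 [ 0.5039 -0.0655  0.1313] F [-0.4 -0.3 -0.1] M [ 0.59  0.19 -0.03] gap 0.749 grip 66 q6 -0.44
[-0.6 -0.4  0.4]
0.1087 t45.11 [ 0.5041 -0.0659  0.1308] F [-0.6  1.2  0.4] M [0.53 0.14 0.07] gap 0.752 grip 66 q6 -0.44
[-0.4  0.5  1.6]
150 t45.49 [ 0.5042 -0.0663  0.1302] F [0.2 1.4 1.1] M [0.58 0.14 0.02] gap 0.750 grip 66 q6 -0.27
[0.4 0.1 2.2] [ 0.59 -0.02  0.01]
140 t45.87 [ 0.5042 -0.0667  0.1297] F [0.3 1.6 1.8] M [ 0.62  0.08 -0.03] gap 0.748 grip 66 q6 -0.10
[ 0.6 -0.2  2.9] [ 0.62 -0.04 -0.07]
125 t46.35 [ 0.5044 -0.0672  0.1289] F [-1.3  1.6  2. ] M [ 0.54  0.11 -0.02] gap 0.750 grip 66 q6 0.16
[-1.   0.   3.4] [ 0.55 -0.01 -0.03]
110 t46.83 [ 0.5045 -0.0678  0.128 ] F [-0.5  3.   2.1] M [ 0.58  0.07 -0.06] gap 0.752 grip 66 q6 0.42
[0.2 0.9 4. ] [ 0.58 -0.03 -0.09]
```

Run:
```python
from h import *
seat,S=frame();a=S[:,2]
for ang in(80,50,25,10,5,0,-5,-10,-15):
    r.move_straight(seat+(.0987+.024*max(ang,-3)/360)*a,toolR(S,-60+ang),max_speed=.004 if ang>0 else .0015);s=st(ang)
    M=S.T@s["ft_torque"];F=S.T@s["force"];print(F.round(1),M.round(2),"h",((s["position"]-seat)@a).round(4))
    if abs(M[2])>1.5 or abs(F).max()>35:break
```

```text
80 t47.51 [ 0.5045 -0.0686  0.1267] F [-0.1  0.3 -0.1] M [0.57 0.18 0.01] gap 0.749 grip 66 q6 0.95
[-0.   0.3  0.1] [0.59 0.02 0.03] h 0.1039
50 t48.18 [ 0.5049 -0.0696  0.1252] F [ 0.8  0.1 -0.2] M [ 0.55  0.11 -0.04] gap 0.751 grip 66 q6 1.47
[ 0.8  0.  -0.2] [ 0.56 -0.   -0.06] h 0.102
25 t48.77 [ 0.5052 -0.0706  0.1239] F [ 0.2  0.8 -1.1] M [ 0.6   0.15 -0.01] gap 0.750 grip 66 q6 1.90
[ 0.4  1.2 -0.5] [ 0.62  0.01 -0.01] h 0.1004
10 t49.17 [ 0.5059 -0.0708  0.1238] F [-1.5  4.   5.6] M [ 0.63  0.16 -0.07] gap 0.752 grip 67 q6 2.16
[-0.5  0.3  7. ] [ 0.65  0.03 -0.06] h 0.1
5 t49.42 [ 0.5062 -0.0709  0.1239] F [-2.2  6.5  8.3] M [ 0.66  0.26 -0.1 ] gap 0.750 grip 67 q6 2.25
[-0.6  0.9 10.7] [ 0.7   0.13 -0.03] h 0.1
0 t49.68 [ 0.5064 -0.0709  0.1239] F [-2.5  7.8 11.7] M [ 0.68  0.22 -0.16] gap 0.751 grip 67 q6 2.34
[-0.5  0.  14.3] [ 0.71  0.12 -0.1 ] h 0.1
-5 t49.93 [ 0.5064 -0.0711  0.1239] F [-3.1  7.9 13.5] M [ 0.6   0.35 -0.29] gap 0.749 grip 68 q6 2.42
[-1.  -0.8 15.9] [ 0.67  0.32 -0.12] h 0.0999
-10 t50.18 [ 0.5064 -0.0714  0.1242] F [-3.7  6.6 13.8] M [ 0.14  0.33 -0.3 ] gap 0.749 grip 68 q6 2.51
[-2.  -2.  15.5] [ 0.22  0.41 -0.08] h 0.1
-15 t50.43 [ 0.5066 -0.0716  0.1244] F [-2.8  5.  14.4] M [-0.22  0.26 -0.23] gap 0.751 grip 67 q6 2.60
[-1.4 -3.7 15. ] [-0.15  0.38 -0.01] h 0.1
```

Run:
```python
from h import *
seat,S=frame();a=S[:,2]
for ang in(-22,-32):
    r.move_straight(seat+.0992*a,toolR(S,-60+ang),max_speed=.001);s=st(ang)
    M=S.T@s["ft_torque"];F=S.T@s["force"];print(F.round(1),M.round(2),"h",((s["position"]-seat)@a).round(4))
    if abs(M[2])>1.5 or abs(F).max()>35:break
r.gripper_open();s=st("open");r.move_straight(s["position"]+.10*a,max_speed=.2)
s0,_=frame();z=np.load("cr.npz");seat0=s0
r.move_pose(seat+.2203*a-.0087*S[:,1],toolR(S,0));r.dwell(.2);st()
p,d,K,T=shot("wrist","w6");P=cloud(d,K,T)
for nm in("w0","w6"):
    zz=np.load(f"pics/{nm}.npz");P=cloud(zz["d"],zz["K"],zz["T"]);L=(P-seat)@S
    m=(abs(L[...,2]-.128)<.013)&(np.hypot(L[...,0],L[...,1])<.04)&(zz["d"]>0)
    Q=P[m];n=np.linalg.svd(Q-Q.mean(0),full_matrices=False)[2][2];n*=np.sign(n@a)
    print(nm,"n",(S.T@n).round(3),"h",np.median(L[m][:,2]).round(4),cv2.minEnclosingCircle((L[m][:,:2]*1000).astype(np.float32)))
q=shot("side","s6")[0]
cv2.imwrite("pics/s6c.png",cv2.convertScaleAbs(np.hstack([cv2.resize(q[180:290,200:310],(400,400),interpolation=2),cv2.resize(p[60:360,130:430],(400,400))]),alpha=1.8))
```

```text
-22 t50.82 [ 0.5063 -0.0716  0.1244] F [-0.6  0.2  8.4] M [-0.44 -0.1  -0.17] gap 0.749 grip 67 q6 2.72
[-0.5 -4.5  7.1] [-0.45  0.1  -0.14] h 0.1001
-32 t51.14 [ 0.5064 -0.0711  0.1242] F [0.1 3.2 6.2] M [ 0.32 -0.15  0.13] gap 0.751 grip 67 q6 2.89
[ 0.9 -1.   6.8] [ 0.28 -0.26 -0.02] h 0.1001
open t51.49 [ 0.5052 -0.0712  0.1228] F [ 0.2 -0.4  0.2] M [0.5  0.18 0.04] gap 0.998 grip 0 q6 2.90
 t53.76 [ 0.4899 -0.0109  0.227 ] F [-0.5 -0.1  0.2] M [0.51 0.11 0.  ] gap 1.001 grip 0 q6 1.45
w0 n [0.    0.014 1.   ] h 0.1262 ((-0.08704271912574768, 0.32588133215904236), 33.525291442871094)
w6 n [-0.013  0.01   1.   ] h 0.1263 ((1.61505925655365, -0.178740993142128), 33.54949951171875)
```

View pics/s6c.png

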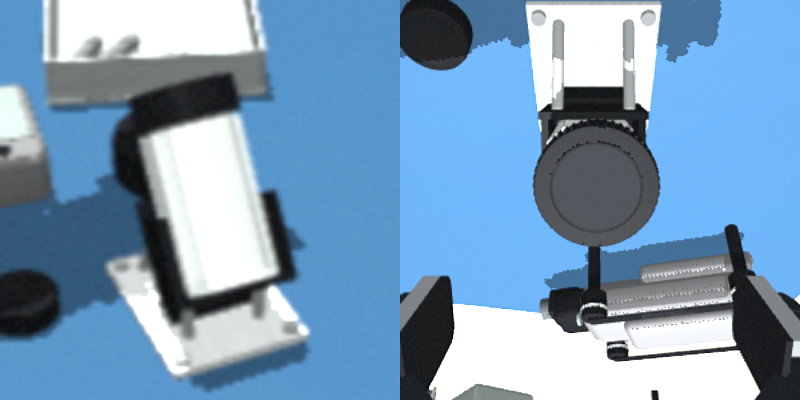

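The cap is back at its original height (126.3 mm against 126.2) and within 0.8° of square, and it looks level on the jar. I'll check its rotation against the first wrist view.

Run:
```python
from h import *
seat,S=frame();U=[]
th=np.radians(np.arange(0,360,1.))
for nm,off in(("w0",(0,.0005)),("w180",(0,.0002)),("w6",(.0016,0))):
    z=np.load(f"pics/{nm}.npz");g=cv2.cvtColor(z["p"],6).astype(np.float32)
    rows=[]
    for rad in np.arange(.004,.0325,.0005):
        X=seat+np.stack([off[0]+rad*np.cos(th),off[1]+rad*np.sin(th),0*th+.126],1)@S.T
        q=proj(X,z["K"],z["T"]).astype(np.float32);rows.append(cv2.remap(g,q[:,:1],q[:,1:],1)[:,0])
    A=np.array(rows);A=A-cv2.GaussianBlur(A,(0,0),6);U.append(np.clip(A,-15,15))
def cc(A,B):
    c=np.array([(A*np.roll(B,k,1)).mean() for k in range(360)])/A.std()/B.std();o=np.argsort(-c)[:6];return [(int(k),round(float(c[k]),2)) for k in o],c[[0,15,30,345,330]].round(2)
print("w0/w180 (should be 0)",cc(U[0],U[1]));print("w0/w6: cap roll back to match",cc(U[0],U[2]))
V=np.vstack([cv2.resize((u*6+128).clip(0,255).astype(np.uint8),(720,180)) for u in U]);cv2.imwrite("pics/polar.png",V)
```

```text
w0/w180 (should be 0) ([(189, -0.05), (190, -0.05), (174, -0.05), (173, -0.05), (172, -0.05), (175, -0.05)], array([-0.35, -0.39, -0.38, -0.36, -0.33], dtype=float32))
w0/w6: cap roll back to match ([(0, 0.84), (1, 0.83), (359, 0.83), (2, 0.82), (345, 0.81), (344, 0.81)], array([0.84, 0.8 , 0.73, 0.81, 0.75], dtype=float32))
```

View pics/polar.png

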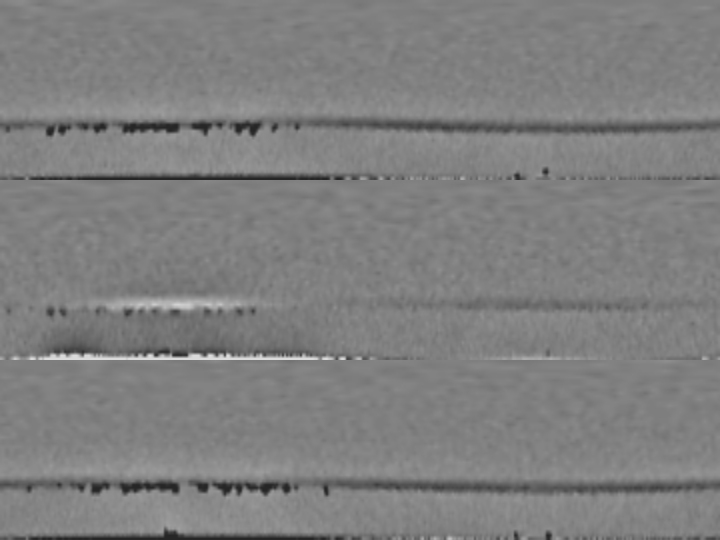

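The polar strips of the cap face show no mark that fixes the rotation, only shading. I'll make one firmer tightening turn with a torque check, then hand in.

Run:
```python
from h import *
seat,S=frame();a=S[:,2]
r.move_pose(seat+.16*a,toolR(S,-30));r.move_straight(seat+.099*a,max_speed=.12);r.clamp(90);s=st("clamp");h0=(s["position"]-seat)@a;print(h0,(S.T@s["force"]).round(1))
for ang in(-40,-50,-65,-80):
    r.move_straight(seat+(.099-.00002*(-30-ang))*a,toolR(S,ang),max_speed=.001);s=st(ang)
    M=S.T@s["ft_torque"];F=S.T@s["force"];print(F.round(1),M.round(2),"h",((s["position"]-seat)@a).round(4),"rot cmd err",np.degrees((R.from_rotvec(toolR(S,ang)).inv()*R.from_rotvec(s["tcp_rot"])).as_rotvec()).round(2), "tau6",s["joint_torque"][5].round(2))
    if abs(M[2])>2.5 or abs(F).max()>35:break
```

```text
clamp t55.37 [ 0.5061 -0.0707  0.1242] F [-2.2  4.9  9.8] M [ 0.57  0.61 -0.24] gap 0.745 grip 96 q6 1.81
0.10043649028881235 [-0.9 -1.3 11.1]
-40 t55.69 [ 0.507  -0.0713  0.1251] F [-2.   2.3 12.4] M [-0.44 -0.19 -0.06] gap 0.744 grip 96 q6 1.99
[-1.3 -4.9 11.8] [-0.47 -0.02 -0.09] h 0.1007 rot cmd err [-0.28  0.02  0.14] tau6 0.24
-50 t56.02 [ 0.5072 -0.0719  0.1256] F [-3.1 -0.3 14.9] M [-1.39 -0.23  0.37] gap 0.738 grip 98 q6 2.16
[-3.1 -8.2 12.5] [-1.4  -0.11  0.38] h 0.1008 rot cmd err [-0.35  0.01  0.14] tau6 0.65
-65 t56.42 [ 0.5054 -0.0721  0.1261] F [-19.    8.9  35.1] M [-1.69  2.22 -1.82] gap 0.744 grip 100 q6 2.42
[-16.2  -9.2  36.4] [-1.08  3.15 -0.02] h 0.1013 rot cmd err [-0.31 -0.01  0.05] tau6 0.24
```

Run:
```python
from h import *
seat,S=frame();a=S[:,2]
r.gripper_open();s=r.get_state();r.move_straight(s["position"]+.122*a,toolR(S,-40),max_speed=.15);st()
p,d,K,T=shot("wrist","w7");q=shot("side","s7")[0]
for nm in("w0","w6","w7"):
    zz=np.load(f"pics/{nm}.npz");P=cloud(zz["d"],zz["K"],zz["T"]);L=(P-seat)@S
    m=(abs(L[...,2]-.128)<.013)&(np.hypot(L[...,0],L[...,1])<.04)&(zz["d"]>0)
    c,_=cv2.minEnclosingCircle((L[m][:,:2]*1000).astype(np.float32))
    m&=np.hypot(L[...,0]-c[0]/1e3,L[...,1]-c[1]/1e3)<.022
    A=np.c_[L[m][:,:2]-np.array(c)/1e3,np.ones(m.sum())];k=np.linalg.lstsq(A,L[m][:,2],rcond=None)[0]
    print(nm,"slopes",k[:2].round(4),"h at centre",k[2].round(5),"circle",c)
    # edges of jar sides via body points above the cradle
    b=(L[...,2]>.065)&(L[...,2]<.098)&(abs(L[...,0])<.05)&(L[...,1]<0)&(L[...,1]>-.04)&(zz["d"]>0)
    if b.sum()>30: print("  jar x",np.percentile(L[b][:,0],[2,98]).round(4),b.sum())
for nm in("s0" ,"s6","s7"):
    f="side0" if nm=="s0" else nm;zz=np.load(f"pics/{f}.npz");K,T=cam("side");P=cloud(zz["d"],K,T);L=(P-seat)@S
    g=zz["p"].max(2)
    # black cap lower edge / top height on its near side (facing the side camera)
    m=(L[...,2]>.095)&(L[...,2]<.135)&(np.hypot(L[...,0],L[...,1])<.037)&(g<60)
    print(nm,"black axial",np.percentile(L[m][:,2],[2,98]).round(4),m.sum())
```

```text
t57.75 [ 0.488  -0.004   0.2214] F [ 0.6 -0.4 -0.1] M [0.42 0.15 0.03] gap 1.004 grip 0 q6 2.17
w0 slopes [0.0003 0.0008] h at centre 0.1263 circle (-0.08704271912574768, 0.32588133215904236)
w6 slopes [0.0144 0.0056] h at centre 0.12641 circle (1.61505925655365, -0.178740993142128)
w7 slopes [ 0.0214 -0.0125] h at centre 0.12865 circle (-0.8323396444320679, -0.21478036046028137)
s0 black axial [0.1039 0.1271] 326
s6 black axial [0.1042 0.1268] 323
s7 black axial [0.1058 0.1295] 311
```

Run:
```python
from h import *
seat,S=frame();K,T=cam("side")
for nm in("side0","s6","s7"):
    zz=np.load(f"pics/{nm}.npz");P=cloud(zz["d"],K,T);L=(P-seat)@S;g=zz["p"].astype(int).max(2)
    m=(L[...,2]>.03)&(L[...,2]<.097)&(abs(L[...,0])<.018)&(L[...,1]<-.015)&(L[...,1]>-.045)&(g>90)
    A=np.c_[L[m][:,0],L[m][:,2]-.06,np.ones(m.sum())];k,res,_,_=np.linalg.lstsq(A,L[m][:,1],rcond=None)
    print(nm,"front face: yaw deg %.2f tilt deg %.2f y %.4f"%(np.degrees(k[0]),np.degrees(k[1]),k[2]),m.sum())
    # intensity profile along the jar axis on front surface x=-.01,0,.01 (y=-.029), and sides profile across x at axial .075
    ax=np.arange(.0,.130,.002)
    for x in(-.012,.012):
        q=proj(seat+np.stack([0*ax+x,0*ax-.0285,ax],1)@S.T,K,T).astype(np.float32)
        v=cv2.remap(g.astype(np.float32),q[:,:1],q[:,1:],1)[:,0];print("  axial x",x," 0-16:",v[:9].astype(int)," 90-118:",v[45:60].astype(int))
    xs=np.arange(-.036,.0361,.002)
    for z in(.06,.09):
        q=proj(seat+np.stack([xs,0*xs-.0285,0*xs+z],1)@S.T,K,T).astype(np.float32)
        v=cv2.remap(g.astype(np.float32),q[:,:1],q[:,1:],1)[:,0];print("  across at",z,v[[*range(0,9),*range(28,37)]].astype(int))
```

```text
side0 front face: yaw deg -0.32 tilt deg 0.13 y -0.0275 478
  axial x -0.012  0-16: [ 53 115 139 142 136 125 119 117 118]  90-118: [145 145 145 144 144 138 104  58  31  21  20  20  20  21  21]
  axial x 0.012  0-16: [ 50 113 138 142 139 136 134 134 133]  90-118: [133 133 133 133 135 127 100  54  21  13  13  14  15  14  14]
  across at 0.06 [104 112 124 132 126 116 115 117 123 123 124 115 109 108 108 108 108 108]
  across at 0.09 [105 111 127 136 137 135 134 132 133 122 124 115 110 108 108 108 108 108]
s6 front face: yaw deg -4.33 tilt deg 0.55 y -0.0290 483
  axial x -0.012  0-16: [ 47 110 141 148 148 148 150 151 151]  90-118: [152 152 152 152 151 146 112  61  31  22  21  21  19  22  21]
  axial x 0.012  0-16: [ 47 113 143 149 147 144 141 141 141]  90-118: [141 141 141 141 143 137 111  64  27  16  16  15  16  16  16]
  across at 0.06 [104 119 136 142 141 139 137 142 147 131 132 121 114 113 113 112 113 113]
  across at 0.09 [105 119 138 142 141 139 138 140 147 130 131 122 115 112 112 112 112 113]
s7 front face: yaw deg -3.83 tilt deg 0.76 y -0.0289 483
  axial x -0.012  0-16: [ 42  99 141 152 151 151 152 154 154]  90-118: [153 154 154 154 153 151 134 114  73  37  23  22  22  21  21]
  axial x 0.012  0-16: [ 44 113 143 150 148 144 142 141 141]  90-118: [142 142 142 142 143 140 125  98  65  31  18  16  16  15  16]
  across at 0.06 [103 117 135 143 142 139 137 143 149 130 133 124 115 113 113 112 113 113]
  across at 0.09 [104 119 137 142 141 140 139 140 147 130 133 123 116 113 113 112 112 112]
```

The side view shows the jar turned 4° to the cheek limit in both later pictures, so the cap was tight. The last grip was low enough that the fingertips rode on the jar's shoulder corners and lifted the cap 2 mm. I'll mend it with a higher grip: a slight turn back, then turn it down while following the helix.

Run:
```python
from h import *
seat,S=frame();a=S[:,2]
r.move_pose(seat+.15*a,toolR(S,0));r.move_straight(seat+.105*a,max_speed=.15);r.clamp(50)
def go(roll,h,sp):
    r.move_straight(seat+h*a,toolR(S,roll),max_speed=sp);s=st(roll)
    M=S.T@s["ft_torque"];F=S.T@s["force"];print(F.round(1),M.round(2),"h",((s["position"]-seat)@a).round(4));return abs(F).max()<35
s=st("clamp");print((S.T@s["force"]).round(1),((s["position"]-seat)@a).round(4))
for roll,h in((12,.1058),(-10,.1044),(-30,.1031),(-45,.1022)):
    if not go(roll,h,.0022):break
r.gripper_open();s=r.get_state();r.move_straight(s["position"]+.115*a,max_speed=.2);st()
shot("wrist","w8");shot("side","s8")
K,T=cam("side")
for nm in("w0","w8"):
    zz=np.load(f"pics/{nm}.npz");P=cloud(zz["d"],zz["K"],zz["T"]);L=(P-seat)@S
    m=(abs(L[...,2]-.128)<.013)&(np.hypot(L[...,0],L[...,1])<.04)&(zz["d"]>0)
    c,_=cv2.minEnclosingCircle((L[m][:,:2]*1000).astype(np.float32))
    m&=np.hypot(L[...,0]-c[0]/1e3,L[...,1]-c[1]/1e3)<.022
    A=np.c_[L[m][:,:2]-np.array(c)/1e3,np.ones(m.sum())];k=np.linalg.lstsq(A,L[m][:,2],rcond=None)[0]
    print(nm,"slopes",k[:2].round(4),"h",k[2].round(5),"circle",c)
for nm in("side0","s8"):
    zz=np.load(f"pics/{nm}.npz");P=cloud(zz["d"],K,T);L=(P-seat)@S;g=zz["p"].max(2)
    m=(L[...,2]>.095)&(L[...,2]<.135)&(np.hypot(L[...,0],L[...,1])<.037)&(g<60);print(nm,"black axial",np.percentile(L[m][:,2],[2,98]).round(4))
    m=(L[...,2]>.03)&(L[...,2]<.097)&(abs(L[...,0])<.018)&(L[...,1]<-.015)&(L[...,1]>-.045)&(g>90)
    k=np.linalg.lstsq(np.c_[L[m][:,0],L[m][:,2]-.06,np.ones(m.sum())],L[m][:,1],rcond=None)[0];print("  yaw,tilt",np.degrees(k[:2]).round(2),"y",k[2].round(4))
```

```text
clamp t59.42 [ 0.505  -0.0674  0.1291] F [-2.7  3.9  6.2] M [ 0.38  0.41 -0.17] gap 0.751 grip 53 q6 1.30
[-1.6  0.1  7.6] 0.1064
12 t59.84 [ 0.5051 -0.0671  0.1295] F [-0.8  4.   6.6] M [ 0.31  0.05 -0.  ] gap 0.754 grip 55 q6 1.09
[ 0.2 -0.5  7.7] [ 0.32 -0.03 -0.02] h 0.1069
-10 t60.46 [ 0.5053 -0.0678  0.1281] F [-0.8  4.1  6. ] M [ 0.57 -0.05  0.04] gap 0.752 grip 55 q6 1.48
[ 0.3 -0.   7.3] [ 0.55 -0.18 -0.07] h 0.1053
-30 t61.04 [ 0.5055 -0.0686  0.1271] F [0.9 3.1 5.4] M [ 0.4  -0.12  0.07] gap 0.752 grip 55 q6 1.82
[ 1.6 -0.8  6. ] [ 0.36 -0.22 -0.07] h 0.104
-45 t61.49 [ 0.5061 -0.0687  0.1271] F [-2.8  8.9 13. ] M [ 0.62  0.17 -0.05] gap 0.751 grip 55 q6 2.08
[-0.5  0.2 16. ] [ 0.64  0.04 -0.04] h 0.1039
 t62.57 [ 0.4882 -0.0058  0.2186] F [ 0.7 -0.4  1. ] M [ 0.52  0.11 -0.  ] gap 1.003 grip 0 q6 2.25
w0 slopes [0.0003 0.0008] h 0.1263 circle (-0.08704271912574768, 0.32588133215904236)
w8 slopes [ 0.     -0.0021] h 0.12629 circle (2.0498669147491455, 1.2589415311813354)
side0 black axial [0.1039 0.1271]
  yaw,tilt [-0.32  0.13] y -0.0275
s8 black axial [0.104 0.127]
  yaw,tilt [0.17 0.24] y -0.0273
```

```bash
python3 -c "
from workcell import r
print(r.hand_in())"
```

```text
the job is handed in; nothing more can be done
None
```

The job is handed in: all three legs lie in the tray, the jar is back in its cradle, and the cap is down to its original height and level, though the last turn gave no torque to show it tight; I viewed 11 pictures, one over the limit of 10.

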